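Make up the gift crate

TASK

Make up the gift crate from the goods standing to the left of it: put the honey jar, the biggest and the slimmest of the three tins (both with pale lids) and the shorter of the two salamis each into the card insert whose opening is shaped for it, jar and tins upright, the salami lying along its trough, every one seated right down. Leave the dark-lidded tin and the longer salami where they are, and do not knock anything over.

Things in the scene. Friction and masses are not known exactly. Their poses are not given: they have to be found in the camera images.
- honey_jar_mid (a point): Six-sided glass honey jar with a round white screw lid, standing upright: 68 x 76 mm, 91 mm tall, about 0.4 kg. The lid is 58 mm across and is the top 15 mm, a good place to grip. Point: its centre, 45 mm above its foot; z up.
- big_tin_mid (a point): The biggest of the three round tins left of the crate, with a pale lid, upright: 68 mm across, 100 mm tall (lid: top 18 mm), about 0.14 kg. Point: its centre, 50 mm above its foot; z up.
- slim_tin_mid (a point): The slimmest of the three round tins left of the crate, with a pale lid, upright: 54 mm across, 85 mm tall (lid: top 18 mm), about 0.1 kg. Point: its centre, 42 mm above its foot; z up.
- short_salami_mid (a point): The shorter of the two dry salami sticks left of the crate, lying down: 121 mm long along its y, 37 mm thick, about 0.14 kg. Point: its centre, 18 mm above what it lies on.
- middle_tin_mid (a point): The middle-sized, lowest of the three round tins left of the crate, with a dark lid, 60 mm across, 75 mm tall, upright; not for the crate. Point: its centre, 37 mm up. A bread shelf hangs over the back of the worktop (front edge 0.67 m ahead of the robot, underside 0.55 m up): keep the wrist clear of it.
- long_salami_mid (a point): The longer salami stick, 169 mm long along its y, 36 mm thick, lying down; not for the crate. Point: its centre, 18 mm up.
- jar_opening (a point): Fixed brown card insert with the big square opening, 86 x 86 mm, for the honey jar; 28 mm deep, down to the crate's floor. Point: middle of the opening, on the insert's top face, 36 mm above the worktop; x along the insert's 100 mm side, y along its 148 mm side, z up. When seated, the jar's centre is 17 mm above this point. The four inserts lie in the crate two by two, in any order.
- big_tin_opening (a point): Fixed brown card insert with the larger round opening, 82 mm across, for the biggest tin; 28 mm deep. Point: middle of the opening, on the insert's top face, 36 mm above the worktop; x along the insert's 100 mm side, y along its 148 mm side, z up. When seated, the tin's centre is 22 mm above this point.
- slim_tin_opening (a point): Fixed brown card insert with the smaller round opening, 66 mm across, for the slim tin; 28 mm deep. Point: middle of the opening, on the insert's top face, 36 mm above the worktop; x along the insert's 100 mm side, y along its 148 mm side, z up. When seated, the tin's centre is 14 mm above this point. The fixed wooden crate round the inserts is 320 mm long (along y), its long sides 34 mm high, its two ends 64 mm.
- salami_opening (a point): Fixed brown card insert with the long trough, 50 mm (x) by 134 mm (y), for the short salami; only 9 mm deep, flat bottom lined with white paper. Point: middle of the opening, on the insert's top face, 36 mm above the worktop; x along the insert's 100 mm side, y along its 148 mm side, z up. When seated, the salami's centre is 9 mm above this point.
Not all that is in view belongs to the job. What is shaped like the part that bears slim_tin_mid but green is not meant.

How it is judged:
At the end, for the whole second after the job is handed in: The honey jar, biggest tin, slimmest tin and short salami each rest in their own opening: centre within 13 mm of the opening's centre, seated to within 5 mm of full depth, the upright goods within 0.12 rad of vertical, the salami within 0.2 rad of its trough's direction, all released and at rest (horizontal distance between honey_jar_mid and jar_opening below 0.013 m and z of honey_jar_mid in the frame of jar_opening between 0.0115 and 0.0225 m and linear speed of each of honey_jar, big_tin, slim_tin, short_salami below 0.02 m/s and angle between each of honey_jar_mid, big_tin_mid, slim_tin_mid's own z axis and vertical below 0.12 rad and horizontal distance between big_tin_mid and big_tin_opening below 0.013 m and z of big_tin_mid in the frame of big_tin_opening between 0.016 and 0.027 m and horizontal distance between slim_tin_mid and slim_tin_opening below 0.013 m and z of slim_tin_mid in the frame of slim_tin_opening between 0.0085 and 0.0195 m and horizontal distance between short_salami_mid and salami_opening below 0.013 m and z of short_salami_mid in the frame of salami_opening between 0.0033 and 0.0143 m and angle between the y axis of short_salami_mid and the y axis of salami_opening, either way round below 0.2 rad); the robot touches nothing.
It fails at once if the dark-lidded tin is moved more than 30 mm or tipped (distance of middle_tin_mid from where it was at the start of the episode above 0.03 m or angle between middle_tin_mid's own z axis and vertical above 0.6 rad).
It fails at once if the longer salami is moved more than 30 mm (distance of long_salami_mid from where it was at the start of the episode above 0.03 m).
It fails at once if the jar, the biggest or the slimmest tin is knocked over (angle between any of honey_jar_mid, big_tin_mid, slim_tin_mid's own z axis and vertical above 0.8 rad).
It also fails if it takes over 118 s, if anything falls off the work surface, if the arm or the gripper's body presses on something with over 40 N, if the wrist force passes 120 N, or if a joint passes its speed limit or range.

ROBOT

A 6-joint arm with a two-finger parallel gripper is mounted at the origin on a cart in front of the work surface, level with it; the furniture and walls round the work are solid. World frame = base frame: x ahead of the robot, y to its left, z up, the work surface at z = 0. Lengths are in m, angles in rad, forces in N, time in s.
With the tool pointing down it reaches from about 0.35 to 0.8 m from the base axis. Payload 7.3 kg.
Tool frame: the origin (TCP) lies where the fingers leave the gripper's body, on its centre line; the fingertips stand 73 mm ahead of it and the grasp point (between the pads) lies 54 mm ahead of it (arm.finger_overhang is the distance from the TCP to the fingertips, in m); x points along the fingers, z is the direction in which the jaws open and shut, and the axes are right-handed (so a half turn about x gives the same grasp; the last joint's range is limited). The gripper opens to 85 mm and grips with 20 to 120 N. Pads are 22 mm wide; open, the fingers measure 114 mm over their backs; the gripper's body (76 mm by 85 mm) begins 54 mm behind the grasp point. The pads swing forward as they close: fully open they stand 13 mm farther back than shut.
Start: joints at [1.027, 0.342, 1.524, -0, 1.275, -0.146], TCP at [0.203, 0.484, 0.304] pointing down, gripper open.
Joint ranges: [-2.53, 2.53], [-0.77, 2.02], [0.04, 2.7], [-1, 4.14], [0.28, 2.66], [-3.11, 3.11]. Speed limits (rad/s): [2.57, 2.57, 3.14, 3.14, 3.14, 3.14].

INTERFACE

Orientations are given as a rotation vector (axis times angle).
In Python, from station import arm, vision gives the robot as it stands.
- The arm moves only by the shell command python3 -m pendant 'ROWS'. ROWS is JSON, a list of rows, each a list of 7 numbers: the shift along the tool's x, y, z in cm, then the turn, a rotation vector about the tool's x, y, z in degrees, then the closure, from 0 (fully open) to 1 (shut). In form: [[dx, dy, dz, rx, ry, rz, jaw], ...]. A call has 1 to 12 rows; each row is the pose to reach, as a shift and turn from the pose commanded when the call began, along the tool's axes at that moment; what a row does not reach only later rows make up. A row lasts 1/12 s, in which the tool goes at most 41.7 mm and 7.16 degrees, less where a joint would pass 70% of its speed; a pose out of reach is approached as far as the arm can. A call with a gripper value outside its range is refused whole. The fingers move at their own pace and stop on an object; the grip force is fixed at half the most. Time passes only in rows, so rows that repeat a pose let the fingers close. It gives the time, the measured TCP pose, the force and the opening at its end, in the units of the state.
- arm.read_state(): the state, without advancing time (a new reading comes with each control period).
- vision.camera(name): name is "side" or "top"; returns (picture, depth): 480x640x3 uint8, blue, green, red; 480x640 float32, m along the optical axis (not along the pixel's ray), 0 where there is no reading.
- vision.get_calibration(name): a dict with "fovy" (degrees; the focal length in pixels is half the picture's height over the tangent of half this angle, whatever the lens; pixels are square), "cx", "cy" (the principal point, pixels), "dist" ([k1, k2, p1, p2, k3] as OpenCV has them; the pictures are not rectified), "position" and "attitude" of the camera in the world. Camera axes: x right, y up, looking along -z (the intrinsics and any distortion apply to the point x, -y, -z); pixel columns grow to the right and rows downward; lengths in m; the calibration is good to about 2 mm. A picture is of the moment at which its call begins. get_calibration takes no time and is no camera call.
- arm.close_job(): hands the job in, once; it reports no verdict.
The state is a dict: "clock": time; "qpos": joint angles; "joint_vel": joint speeds; "tau": joint torques, N m; "tool_pos": TCP position; "tcp_rot": TCP orientation; "contact_force": force on the tool from outside, world axes, zero at the start; "torque": the same for the moment, N m; "gripper_width": finger opening in m.
Only numpy, scipy, OpenCV 4.12 (cv2) and the standard library are available. Lean on these libraries where they do the work, as an engineer would, in place of code of your own. Each camera call takes 0.05 s, during which the arm holds its last target. There are 200 camera calls.

## Working session

There is one attempt and no reset: what is moved stays moved. The work goes in short steps, Python scripts to look and compute and a shell command to move; the robot and the scene stay as the last step left them, time stands still between calls to the robot, and variables do not carry over. Pictures are saved under pics/ and viewed, about 12 in all and at most 16, crops included, and the job is handed in when it is done.

```bash
ls; mkdir -p pics
cat > h.py <<'E'
import numpy as np, cv2
from scipy.spatial.transform import Rotation as R
from station import arm, vision
def cal(n):
    c=vision.get_calibration(n); f=240/np.tan(np.radians(c["fovy"])/2)
    K=np.array([[f,0,c["cx"]],[0,f,c["cy"]],[0,0,1.]])
    return c,K,np.array(c["dist"],float)
def rot(c):
    a=np.array(c["attitude"],float)
    if a.shape==(3,3): return a
    return R.from_rotvec(a).as_matrix() if a.size==3 else R.from_quat(a).as_matrix()
def cast(n,uv,z):
    c,K,d=cal(n); p=cv2.undistortPoints(np.array(uv,float).reshape(-1,1,2),K,d)[:,0]
    r=np.c_[p[:,0],-p[:,1],-np.ones(len(p))]@rot(c).T; o=np.array(c["position"])
    return o+r*((np.broadcast_to(z,len(p))-o[2])/r[:,2])[:,None]
def depthpts(n,dep):
    c,K,d=cal(n); v,u=np.mgrid[0:480,0:640]
    p=cv2.undistortPoints(np.stack([u,v],-1).reshape(-1,1,2).astype(float),K,d)[:,0]
    r=np.c_[p[:,0],-p[:,1],-np.ones(len(p))]@rot(c).T
    return (np.array(c["position"])+r*dep.reshape(-1,1)).reshape(480,640,3)
E
python3 - <<'E'
from h import *
for n in("top","side"):
    p,d=vision.camera(n); cv2.imwrite(f"pics/{n}0.png",p); np.save(f"pics/{n}0.npy",d); print(vision.get_calibration(n))
print(arm.read_state())
E
```

```text
pics
{'fovy': 42.30184729420605, 'cx': 321.293396962049, 'cy': 243.24837542673194, 'dist': array([-0.12952882,  0.        ,  0.        ,  0.        ,  0.        ]), 'position': array([0.29133181, 0.07712028, 1.51570583]), 'attitude': array([ 0.08509561, -0.09993251, -1.54456616])}
{'fovy': 46.07818424405636, 'cx': 319.59575561802706, 'cy': 249.77896623587625, 'dist': array([-0.05446188,  0.        ,  0.        ,  0.        ,  0.        ]), 'position': array([ 0.12210491, -0.68338722,  1.10961277]), 'attitude': array([ 0.65016821, -0.14743534, -0.47337886])}
{'clock': 0.1, 'qpos': array([ 1.02700370e+00,  3.42678928e-01,  1.52488432e+00, -5.78915796e-06,
        1.27542214e+00, -1.46008912e-01]), 'joint_vel': array([-2.55479063e-04, -1.55615532e-03, -3.23144681e-03,  1.18313033e-05,
        2.49107912e-03,  3.25491642e-04]), 'tau': array([ 2.06617362e-03, -4.34452415e+01, -2.46489412e+01, -9.05426373e-05,
        4.80750561e-03,  3.12168322e-05]), 'tool_pos': array([0.20322842, 0.48380179, 0.30329494]), 'tcp_rot': array([-0.9120515 ,  1.37281335,  0.91106517]), 'contact_force': array([3.22469211e-01, 2.12693480e-01, 1.39276723e-04]), 'torque': array([ 0.03288966,  0.04890577, -0.00686206]), 'gripper_width': 0.08519694144729369}
```

View pics/top0.png

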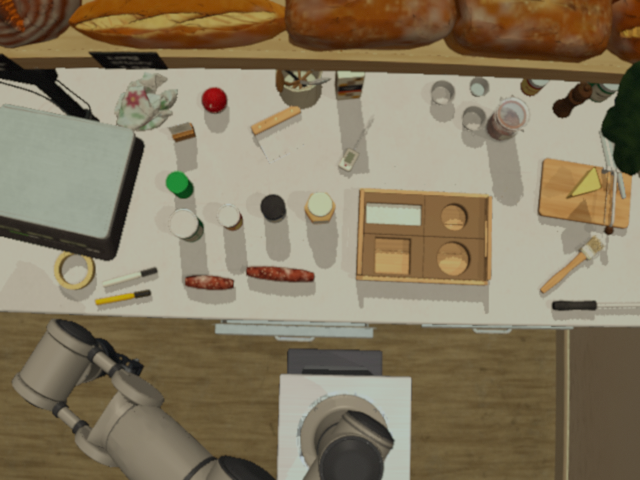

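View pics/side0.png

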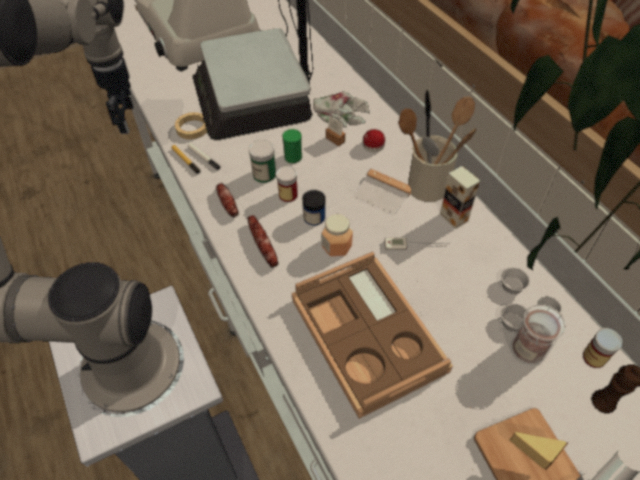

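Top view: the candidates are the green tin (179,184), big pale-lidded tin (185,223), slim pale-lidded tin (230,217), dark-lidded tin (273,208), jar (319,207), short salami (209,283) and long salami (280,274). In the crate, the square opening is at (393,255), the trough at (393,215), and the round openings at (453,259) and (454,216). I'll measure these and confirm them in a crop.

Run:
```python
from h import *
p=cv2.imread("pics/top0.png"); d=np.load("pics/top0.npy"); P=depthpts("top",d)
cv2.imwrite("pics/crop1.png",cv2.resize(p[165:305,160:500],None,fx=2.35,fy=2.35,interpolation=cv2.INTER_CUBIC))
z=P[...,2]
print("table z",np.median(z[290:300,330:350]),"insert",np.median(z[233:237,370:480]))
V,U=np.mgrid[0:480,0:640]
for n,(u,v),h,r in [("green",(179,184),.085,17),("big",(185,223),.1,22),("slim",(230,217),.085,17),("dark",(273,208),.075,17),("jar",(319,207),.091,19)]:
    m=((U-u)**2+(V-v)**2<r*r)&(z>h-.012)
    m=m.astype(np.uint8); cs,_=cv2.findContours(m,cv2.RETR_EXTERNAL,cv2.CHAIN_APPROX_NONE); c=max(cs,key=cv2.contourArea)
    mm=np.zeros_like(m); cv2.drawContours(mm,[c],-1,1,-1); mm=mm>0
    uv=np.array([U[mm].mean(),V[mm].mean()]); zt=np.median(z[mm]); w=cast("top",[uv],h)[0]
    ext=np.ptp(cast("top",c[:,0],h),axis=0)
    print(n,uv.round(1),"ztop",zt.round(4),"xy",w.round(4),"dep xy",np.median(P[mm],0).round(4),"ext",ext.round(3))
hsv=cv2.cvtColor(p,cv2.COLOR_BGR2HSV)
for n,(a,b,c_,e) in [("short",(175,265,243,300)),("long",(240,255,322,292))]:
    m=np.zeros((480,640),np.uint8); s=hsv[b:e,a:c_]; m[b:e,a:c_]=((s[...,1]>110))
    cs,_=cv2.findContours(m,cv2.RETR_EXTERNAL,cv2.CHAIN_APPROX_NONE); c=max(cs,key=cv2.contourArea)
    w=cast("top",c[:,0],.018)[:,:2]; rc=cv2.minAreaRect((w*1000).astype(np.float32)); print(n,rc)
# openings from depth: in-crate below insert top
for n,(u,v),h,r in [("jar_o",(393,255),.036,23),("bigo",(453,259),.036,21),("slimo",(454,216),.036,18)]:
    m=(abs(U-u)<r)&(abs(V-v)<r)&(z<.025)&(z>-.02)
    print(n,"centre deep px",U[m].mean(),V[m].mean(),m.sum(),"z",np.median(z[m]),cast("top",[(U[m].mean(),V[m].mean())],.036)[0].round(4))
print("trough z",np.median(z[210:220,380:405]))
```

```text
table z 0.0008286653899056695 insert 0.03606756260394928
green [176.6 181.5] ztop 0.0838 xy [0.5999 0.4111 0.085 ] dep xy [0.6003 0.4115 0.0838] ext [0.056 0.056 0.   ]
big [182.7 223.1] ztop 0.0985 xy [0.4985 0.3879 0.1   ] dep xy [0.4986 0.3879 0.0985] ext [0.068 0.068 0.   ]
slim [228.  215.2] ztop 0.0838 xy [0.522  0.2853 0.085 ] dep xy [0.5226 0.2857 0.0838] ext [0.055 0.052 0.   ]
dark [272.7 206.5] ztop 0.0738 xy [0.5469 0.1821 0.075 ] dep xy [0.5467 0.1821 0.0738] ext [0.06  0.059 0.   ]
jar [319.8 204.2] ztop 0.0906 xy [0.5523 0.0712 0.091 ] dep xy [0.5522 0.071  0.0906] ext [0.057 0.059 0.   ]
short ((366.92169189453125, 335.8242492675781), (31.47829818725586, 114.82725524902344), 1.5396573543548584)
long ((392.4134521484375, 163.412109375), (161.47906494140625, 31.073190689086914), 85.71429443359375)
jar_o centre deep px 392.1558966074313 255.9281098546042 1238 z 0.008255625180160875 [ 0.4408 -0.1058  0.036 ]
bigo centre deep px 452.93915040183697 258.7657864523536 871 z 0.008432108465978416 [ 0.4374 -0.2536  0.036 ]
slimo centre deep px 453.7696629213483 216.79775280898878 534 z 0.008562448518922738 [ 0.5401 -0.2559  0.036 ]
trough z 0.027824714449201093
```

View pics/crop1.png

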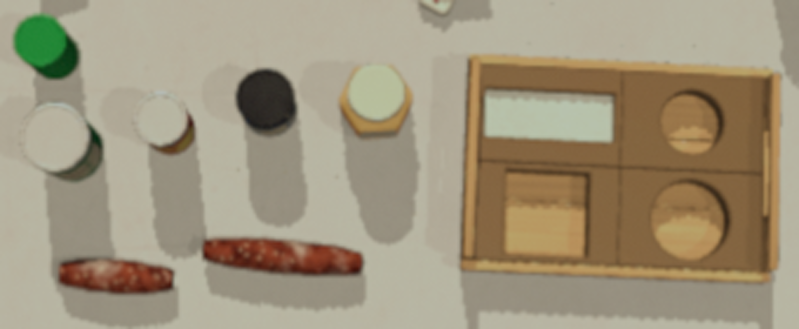

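The crop confirms all identities: slim pale tin at crop (162,120), with the green one separate at (40,40). Next I'll measure the openings by outline at the top face, and write a helper for the move numbers.

```bash
cat >> h.py <<'E'
def plan(xyz,yaw,depth=.0):
    """xyz = wanted TCP; yaw deg = direction of jaw (tool z) in world, mod 180, tool x down"""
    s=arm.read_state(); R0=R.from_rotvec(s["tcp_rot"]).as_matrix(); best=None
    for y in (yaw,yaw+180):
        a=np.radians(y); zt=np.array([np.cos(a),np.sin(a),0]); xt=np.array([0,0,-1.]); Rt=np.c_[xt,np.cross(zt,xt),zt]
        rv=np.degrees(R.from_matrix(R0.T@Rt).as_rotvec())
        if best is None or np.linalg.norm(rv)<np.linalg.norm(best): best=rv
    dd=R0.T@(np.array(xyz)-s["tool_pos"])*100
    print("shift cm",dd.round(2),"rot deg",best.round(1),"| t",round(s["clock"],2),"q6",s["qpos"][5].round(2),"w",round(s["gripper_width"],4),"F",np.round(s["contact_force"],1),"tcp",s["tool_pos"].round(4))
    return R0
E
python3 - <<'E'
from h import *
p=cv2.imread("pics/top0.png"); d=np.load("pics/top0.npy"); P=depthpts("top",d); z=P[...,2]
for n,(u,v),r,th in [("jar_o",(393,255),26,.032),("bigo",(453,259),25,.032),("slimo",(454,216),21,.032),("trough",(393,215),36,.032)]:
    m=np.zeros((480,640),np.uint8); rv=19 if n=="trough" else r
    m[v-rv:v+rv,u-r:u+r]=(z[v-rv:v+rv,u-r:u+r]<th)
    cs,_=cv2.findContours(m,cv2.RETR_EXTERNAL,cv2.CHAIN_APPROX_NONE); c=max(cs,key=cv2.contourArea)
    w=(cast("top",c[:,0],.036)[:,:2]*1000).astype(np.float32)
    print(n,"rect",np.round(np.r_[cv2.minAreaRect(w)[0],cv2.minAreaRect(w)[1],cv2.minAreaRect(w)[2]],1),"circ",np.round(np.r_[cv2.minEnclosingCircle(w)[0],cv2.minEnclosingCircle(w)[1]],1), "aa",w.min(0),w.max(0))
w=(P[(z>.03)&(z<.075)&(np.mgrid[0:480,0:640][1]>345)&(np.mgrid[0:480,0:640][1]<505)&(np.mgrid[0:480,0:640][0]>180)&(np.mgrid[0:480,0:640][0]<295)][:,:2]*1000).astype(np.float32)
print("crate",cv2.minAreaRect(w))
R0=plan([.367,.336,.25],90); print(R0.round(3))
E
```

```text
jar_o rect [ 436.1 -105.6   95.7  102.1   87.7] circ [ 435.3 -110.    64.9] aa [ 383.61386 -153.82957] [488.32196 -59.20062]
bigo rect [ 438.2 -255.1   83.8   82.1   59.2] circ [ 439.6 -254.4   44.8] aa [ 395.55414 -297.98026] [ 478.31955 -212.17429]
slimo rect [ 542.  -256.5   64.3   69.2   89.9] circ [ 541.6 -256.9   35.8] aa [ 507.36633 -288.6574 ] [ 576.5947  -224.36433]
trough rect [ 544.8 -107.8  135.5   59.    87.2] circ [ 543.3 -106.9   69.9] aa [ 512.52356 -175.29149] [573.65326 -39.10573]
crate ((491.40045166015625, -182.06117248535156), (320.96484375, 225.84652709960938), 88.7272720336914)
shift cm [  5.34 -20.82  -7.27] rot deg [-22.8  -0.1  -0. ] | t 0.1 q6 -0.15 w 0.0852 F [0.3 0.2 0. ] tcp [0.2032 0.4838 0.3033]
[[-0.001 -0.922  0.387]
 [-0.001  0.387  0.922]
 [-1.     0.    -0.001]]
```

```bash
python3 -c "
from h import *
plan([.367,.336,.15],1.5); print(arm.finger_overhang)"
```

```text
shift cm [ 15.34 -20.83  -7.26] rot deg [65.7 -0.1  0. ] | t 0.1 q6 -0.15 w 0.0852 F [0.3 0.2 0. ] tcp [0.2032 0.4838 0.3033]
0.0726
```

```bash
python3 -m pendant '[[15.3,-20.8,-7.3,65.7,0,0,0],[15.3,-20.8,-7.3,65.7,0,0,0],[15.3,-20.8,-7.3,65.7,0,0,0],[15.3,-20.8,-7.3,65.7,0,0,0],[15.3,-20.8,-7.3,65.7,0,0,0],[15.3,-20.8,-7.3,65.7,0,0,0],[15.3,-20.8,-7.3,65.7,0,0,0],[15.3,-20.8,-7.3,65.7,0,0,0],[15.3,-20.8,-7.3,65.7,0,0,0],[15.3,-20.8,-7.3,65.7,0,0,0],[15.3,-20.8,-7.3,65.7,0,0,0],[15.3,-20.8,-7.3,65.7,0,0,0]]'
python3 - <<'E'
from h import *
plan([.367,.336,.085],1.5)
p,d=vision.camera("side"); cv2.imwrite("pics/s1.png",cv2.resize(p[130:330,150:420],None,fx=2.8,fy=2.8))
E
```

```text
clock: 1.1
tool_pos: [0.3667, 0.3363, 0.1509]
tcp_rot: [-0.024, 1.571, 0.024]
contact_force: [-0.4, -1.5, 0.1]
gripper_width: 0.0854
shift cm [ 6.59 -0.03  0.03] rot deg [ 0.2  0.  -0. ] | t 1.1 q6 0.56 w 0.0854 F [-0.4 -1.5  0.1] tcp [0.3667 0.3363 0.1509]
```

View pics/s1.png

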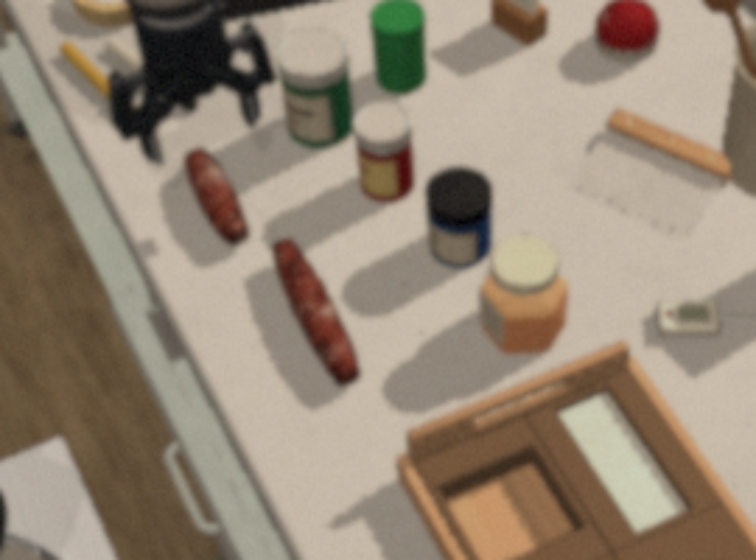

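The side crop shows the open gripper at (190,80), just above and beyond the salami at (215,195) along the view ray, and clear of the big tin. Descending to close on it.

```bash
python3 -m pendant '[[3,0,0,0.2,0,0,0],[5,0,0,0.2,0,0,0],[6.6,0,0,0.2,0,0,0],[6.6,0,0,0.2,0,0,0.3],[6.6,0,0,0.2,0,0,0.6],[6.6,0,0,0.2,0,0,1],[6.6,0,0,0.2,0,0,1],[6.6,0,0,0.2,0,0,1],[6.6,0,0,0.2,0,0,1],[6.6,0,0,0.2,0,0,1],[6.6,0,0,0.2,0,0,1],[6.6,0,0,0.2,0,0,1]]'
```

```text
clock: 2.15
tool_pos: [0.3676, 0.3367, 0.0867]
tcp_rot: [-0.017, 1.568, 0.02]
contact_force: [-1.4, -0.2, 6.3]
gripper_width: 0.0352
```

```bash
python3 -m pendant '[[-3,0,0,0,0,0,1],[-6,0,0,0,0,0,1],[-9,0,0,0,0,0,1],[-12,0,0,0,0,0,1],[-12,0,0,0,0,0,1],[-12,0,0,0,0,0,1]]'
python3 - <<'E'
from h import *
plan([.5438,-.1083,.20],-1.3)
p,d=vision.camera("top"); cv2.imwrite("pics/t2.png",cv2.resize(p[200:330,140:340],None,fx=3,fy=3))
p,d=vision.camera("side"); cv2.imwrite("pics/s2.png",cv2.resize(p[50:250,130:330],None,fx=3,fy=3))
a=cv2.imread("pics/t2.png");b=cv2.imread("pics/s2.png");b=cv2.resize(b,(390,390));cv2.imwrite("pics/c2.png",cv2.resize(np.hstack([a,b]),None,fx=.8,fy=.8))
E
```

```text
clock: 2.65
tool_pos: [0.3674, 0.3366, 0.2072]
tcp_rot: [-0.016, 1.566, 0.021]
contact_force: [0.5, -0.1, -1.5]
gripper_width: 0.0352
shift cm [  0.67 -44.89  16.59] rot deg [ 2.6  0.3 -0.2] | t 2.65 q6 0.56 w 0.0352 F [ 0.5 -0.1 -1.5] tcp [0.3674 0.3366 0.2072]
```

View pics/c2.png

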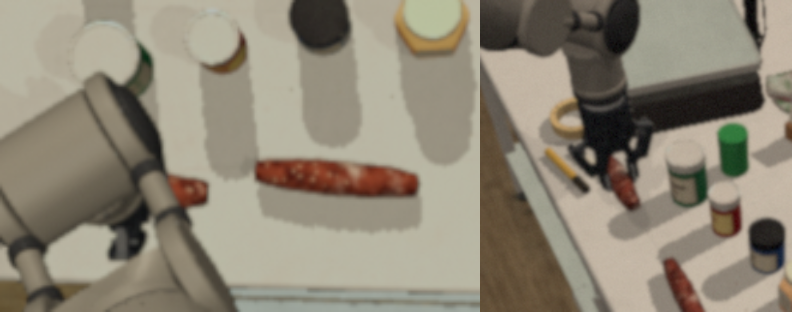

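Left half: both ends of the salami project evenly and the long one is undisturbed at (335,178). Right half: it hangs level in the jaws at (622,185). Carrying it over to the trough.

```bash
python3 -m pendant '[[0,-44.9,16.6,2.6,0.3,0,1],[0,-44.9,16.6,2.6,0.3,0,1],[0,-44.9,16.6,2.6,0.3,0,1],[0,-44.9,16.6,2.6,0.3,0,1],[0,-44.9,16.6,2.6,0.3,0,1],[0,-44.9,16.6,2.6,0.3,0,1],[0,-44.9,16.6,2.6,0.3,0,1],[0,-44.9,16.6,2.6,0.3,0,1],[0,-44.9,16.6,2.6,0.3,0,1],[0,-44.9,16.6,2.6,0.3,0,1],[0,-44.9,16.6,2.6,0.3,0,1],[0,-44.9,16.6,2.6,0.3,0,1]]';  python3 -m pendant '[[5,-1,0.5,0,0,0,1],[5,-1,0.5,0,0,0,1],[5,-1,0.5,0,0,0,1]]'
python3 - <<'E'
from h import *
plan([.5438,-.1083,.15],-1.3)
a,d=vision.camera("top"); np.save("pics/t3.npy",d)
b,d=vision.camera("side"); np.save("pics/s3.npy",d); cv2.imwrite("pics/t3f.png",a); cv2.imwrite("pics/s3f.png",b)
cv2.imwrite("pics/c3.png",np.hstack([cv2.resize(a[150:310,320:520],(400,320)),cv2.resize(b[200:440,240:480],(320,320))]))
E
```

```text
clock: 3.75
tool_pos: [0.5437, -0.1133, 0.2032]
tcp_rot: [0.019, 1.577, -0.02]
contact_force: [-0.5, 0.2, -0.9]
gripper_width: 0.0352
clock: 4.0
tool_pos: [0.5451, -0.1188, 0.1504]
tcp_rot: [0.021, 1.585, -0.016]
contact_force: [-0.6, 0.3, -1.7]
gripper_width: 0.0348
shift cm [ 0.04  1.05 -0.15] rot deg [-0.1 -0.8 -0.2] | t 4.0 q6 -0.33 w 0.0348 F [-0.6  0.3 -1.7] tcp [ 0.5451 -0.1188  0.1504]
```

View pics/c3.png

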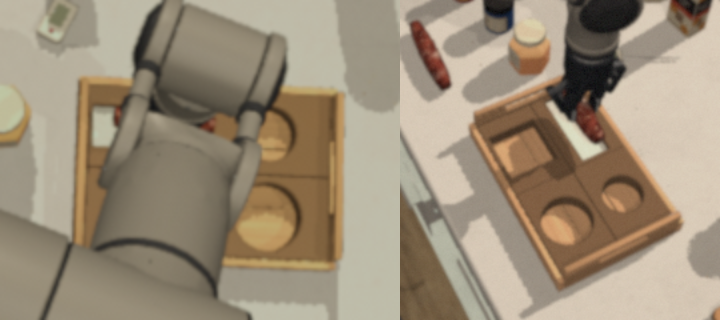

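Run:
```python
from h import *
a=cv2.imread("pics/t3f.png"); h=cv2.cvtColor(a,cv2.COLOR_BGR2HSV); m=(h[...,1]>140)&((h[...,0]<8)|(h[...,0]>170))
m[:190]=0;m[230:]=0;m[:,:360]=0;m[:,450:]=0
v,u=np.nonzero(m); w=cast("top",np.c_[u,v],.082); print(len(u),u.min(),u.max(),"y",w[:,1].min(),w[:,1].max(),"mid",(w[:,1].min()+w[:,1].max())/2)
b=cv2.imread("pics/s3f.png"); d=np.load("pics/s3.npy"); P=depthpts("side",d); h=cv2.cvtColor(b,cv2.COLOR_BGR2HSV); m=(h[...,1]>140)&((h[...,0]<6)|(h[...,0]>172))
m[:250]=0;m[320:]=0;m[:,:350]=0;m[:,410:]=0
v,u=np.nonzero(m); q=P[m]; print(len(u),q.min(0).round(3),q.max(0).round(3),np.median(q,0).round(3))
```

```text
18 378 425 y -0.17692232293833177 -0.06570895862792146 mid -0.12131564078312662
126 [ 0.528 -0.176  0.087] [ 0.558 -0.121  0.106] [ 0.536 -0.15   0.099]
```

```bash
python3 -m pendant '[[0,1.1,-0.1,0,-0.7,0,1],[0,1.1,-0.1,0,-0.7,0,1],[1,1.1,-0.1,0,-0.7,0,1],[2,1.1,-0.1,0,-0.7,0,1],[3,1.1,-0.1,0,-0.7,0,1],[3.5,1.1,-0.1,0,-0.7,0,1],[3.5,1.1,-0.1,0,-0.7,0,1],[3.5,1.1,-0.1,0,-0.7,0,1]]'; python3 -c "
from h import *
plan([.5438,-.1073,.1137],-1.3)"
```

```text
clock: 4.77
tool_pos: [0.5464, -0.1081, 0.1192]
tcp_rot: [0.018, 1.565, -0.018]
contact_force: [-0.5, -0.6, -1.0]
gripper_width: 0.035
shift cm [ 0.55  0.07 -0.27] rot deg [-0.   0.3 -0. ] | t 4.77 q6 -0.31 w 0.035 F [-0.5 -0.6 -1. ] tcp [ 0.5464 -0.1081  0.1192]
```

```bash
python3 -m pendant '[[0.2,0,-0.2,0,0,0,1],[0.4,0,-0.2,0,0,0,1],[0.4,0,-0.2,0,0,0,1],[0.4,0,-0.2,0,0,0,1]]'; python3 -c "
from h import *
plan([.5438,-.1073,.1137],-1.3)"
```

```text
clock: 5.1
tool_pos: [0.5447, -0.1081, 0.116]
tcp_rot: [0.018, 1.564, -0.018]
contact_force: [-0.3, -0.4, -0.7]
gripper_width: 0.0354
shift cm [ 0.23  0.07 -0.09] rot deg [0.  0.4 0. ] | t 5.1 q6 -0.31 w 0.0354 F [-0.3 -0.4 -0.7] tcp [ 0.5447 -0.1081  0.116 ]
```

```bash
python3 -m pendant '[[0.15,0,-0.1,0,0,0,1],[0.2,0,-0.1,0,0,0,1],[0.2,0,-0.1,0,0,0,0.5],[0.2,0,-0.1,0,0,0,0.4],[0.2,0,-0.1,0,0,0,0.2],[0.2,0,-0.1,0,0,0,0],[0.2,0,-0.1,0,0,0,0],[-3,0,-0.1,0,0,0,0],[-7,0,-0.1,0,0,0,0],[-11,0,-0.1,0,0,0,0],[-11,0,-0.1,0,0,0,0]]'; python3 -c "
from h import *
plan([.4985,.388,.22],90)"
```

```text
clock: 6.02
tool_pos: [0.5459, -0.1089, 0.2338]
tcp_rot: [0.014, 1.55, -0.021]
contact_force: [1.6, -1.1, 0.8]
gripper_width: 0.0852
shift cm [ 1.04 49.57 -5.87] rot deg [88.7  1.1 -0.7] | t 6.02 q6 -0.31 w 0.0852 F [ 1.6 -1.1  0.8] tcp [ 0.5459 -0.1089  0.2338]
```

```bash
python3 -m pendant '[[1,49.5,-5.9,88.7,1,-0.5,0],[1,49.5,-5.9,88.7,1,-0.5,0],[1,49.5,-5.9,88.7,1,-0.5,0],[1,49.5,-5.9,88.7,1,-0.5,0],[1,49.5,-5.9,88.7,1,-0.5,0],[1,49.5,-5.9,88.7,1,-0.5,0],[1,49.5,-5.9,88.7,1,-0.5,0],[1,49.5,-5.9,88.7,1,-0.5,0],[1,49.5,-5.9,88.7,1,-0.5,0],[1,49.5,-5.9,88.7,1,-0.5,0],[1,49.5,-5.9,88.7,1,-0.5,0],[1,49.5,-5.9,88.7,1,-0.5,0]]'
python3 - <<'E'
from h import *
plan([.4985,.388,.17],90)
a,d=vision.camera("top"); P=depthpts("top",d); b,_=vision.camera("side")
cv2.imwrite("pics/c4.png",np.hstack([cv2.resize(a[170:300,340:510],(510,390)),cv2.resize(b[240:430,270:460],(290,390))[:, :290]]))
h=cv2.cvtColor(a,cv2.COLOR_BGR2HSV); m=((h[...,1]>130)&((h[...,0]<6)|(h[...,0]>172))).astype(np.uint8)
m[:190]=0;m[245:]=0;m[:,:350]=0;m[:,440:]=0
cs,_=cv2.findContours(m,0,cv2.CHAIN_APPROX_NONE); c=max(cs,key=cv2.contourArea)
print(cv2.minAreaRect((cast("top",c[:,0],.045)[:,:2]*1000).astype(np.float32)), "top z",np.percentile(P[m>0][:,2],[50,90]))
E
```

```text
clock: 7.02
tool_pos: [0.4986, 0.3523, 0.2161]
tcp_rot: [1.09, 1.29, -1.094]
contact_force: [0.2, 0.2, 1.0]
gripper_width: 0.0854
shift cm [ 4.62  0.6  -3.5 ] rot deg [ 9.2 -0.3  0.5] | t 7.02 q6 1.89 w 0.0854 F [0.2 0.2 1. ] tcp [0.4986 0.3523 0.2161]
((549.957275390625, -151.81832885742188), (0.0, 0.0), 0.0) top z [0.05477441 0.05809607]
```

View pics/c4.png

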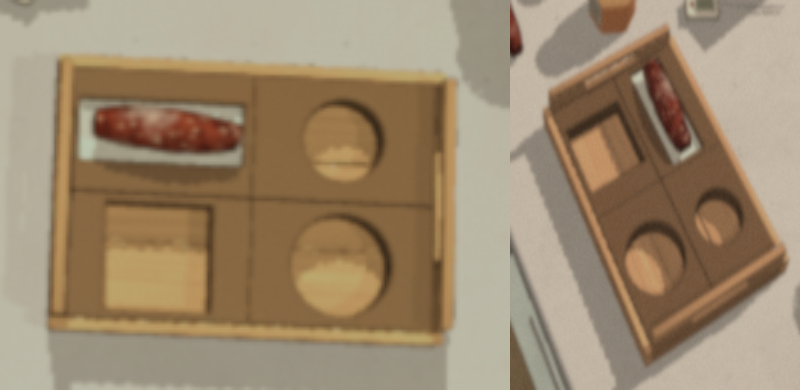

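The salami lies in its trough (crop 92–245 within 78–247), about 5 mm toward the right end. I'll check its height with a better mask while continuing.

```bash
cat >> h.py <<'E'
def salami():
    a,d=vision.camera("top"); P=depthpts("top",d)
    h=cv2.cvtColor(a,cv2.COLOR_BGR2HSV); m=((P[...,2]>.041)&(P[...,2]<.09)).astype(np.uint8)
    m[:199]=0;m[229:]=0;m[:,:364]=0;m[:,424:]=0
    cs,_=cv2.findContours(m,0,cv2.CHAIN_APPROX_NONE); c=max(cs,key=cv2.contourArea)
    print(cv2.minAreaRect((cast("top",c[:,0],.045)[:,:2]*1000).astype(np.float32)))
    q=P[m>0]
    for lo in np.arange(-.17,-.045,.02):
        k=(q[:,1]>=lo)&(q[:,1]<lo+.02)
        if k.sum()>3: print(lo.round(3),"zmax",np.percentile(q[k,2],95).round(4),"x",np.median(q[k,0]).round(4))
E
python3 - <<'E'
from h import *
salami()
E
python3 -m pendant '[[0,0.6,-3.5,9.2,-0.3,0.5,0],[1,0.6,-3.5,9.2,-0.3,0.5,0],[2,0.6,-3.5,9.2,-0.3,0.5,0],[2,0.6,-3.5,9.2,-0.3,0.5,0]]'
python3 - <<'E'
from h import *
plan([.4985,.388,.15],90)
E
```

```text
((544.1746826171875, -110.69113159179688), (117.46158599853516, 35.750606536865234), 86.75392150878906)
-0.17 zmax 0.0624 x 0.5379
-0.15 zmax 0.0654 x 0.5381
-0.13 zmax 0.0677 x 0.5403
-0.11 zmax 0.0651 x 0.5414
-0.09 zmax 0.0655 x 0.5425
-0.07 zmax 0.0624 x 0.5455
-0.05 zmax 0.0425 x 0.5645
clock: 7.5
tool_pos: [0.4982, 0.3845, 0.1937]
tcp_rot: [1.199, 1.213, -1.208]
contact_force: [0.3, -1.2, -1.3]
gripper_width: 0.0855
shift cm [ 4.37  0.04 -0.37] rot deg [0.4 0.2 0.2] | t 7.5 q6 2.1 w 0.0855 F [ 0.3 -1.2 -1.3] tcp [0.4982 0.3845 0.1937]
```

```bash
python3 -m pendant '[[1,0,-0.4,0.4,0.2,0.2,0],[3,0,-0.4,0.4,0.2,0.2,0],[5,0,-0.4,0.4,0.2,0.2,0],[5.6,0,-0.4,0.4,0.2,0.2,0],[5.6,0,-0.4,0.4,0.2,0.2,0],[5.6,0,-0.4,0.4,0.2,0.2,0.3],[5.6,0,-0.4,0.4,0.2,0.2,1],[5.6,0,-0.4,0.4,0.2,0.2,1],[5.6,0,-0.4,0.4,0.2,0.2,1],[5.6,0,-0.4,0.4,0.2,0.2,1],[5.6,0,-0.4,0.4,0.2,0.2,1]]'
python3 - <<'E'
from h import *
plan([.4985,.388,.138],90)
E
```

```text
clock: 8.42
tool_pos: [0.4999, 0.3903, 0.142]
tcp_rot: [1.216, 1.207, -1.203]
contact_force: [1.4, 0.3, 5.7]
gripper_width: 0.0666
shift cm [ 0.4  -0.14  0.23] rot deg [-0.1 -0.2 -0.4] | t 8.42 q6 2.11 w 0.0666 F [1.4 0.3 5.7] tcp [0.4999 0.3903 0.142 ]
```

```bash
python3 -m pendant '[[-3,0,0,0,0,0,1],[-6,0,0,0,0,0,1],[-9,0,0,0,0,0,1],[-13,0,0,0,0,0,1],[-13,0,0,0,0,0,1]]'
python3 - <<'E'
from h import *
plan([.4385,-.2548,.27],90)
E
```

```text
clock: 8.83
tool_pos: [0.5004, 0.3909, 0.279]
tcp_rot: [1.225, 1.205, -1.193]
contact_force: [1.4, 0.9, 0.5]
gripper_width: 0.0665
shift cm [ 0.15 -6.14 64.58] rot deg [-0.  -0.6 -0.9] | t 8.83 q6 2.11 w 0.0665 F [1.4 0.9 0.5] tcp [0.5004 0.3909 0.279 ]
```

```bash
python3 -m pendant '[[0,-6.1,64.6,0,-0.6,-0.9,1],[0,-6.1,64.6,0,-0.6,-0.9,1],[0,-6.1,64.6,0,-0.6,-0.9,1],[0,-6.1,64.6,0,-0.6,-0.9,1],[0,-6.1,64.6,0,-0.6,-0.9,1],[0,-6.1,64.6,0,-0.6,-0.9,1],[0,-6.1,64.6,0,-0.6,-0.9,1],[0,-6.1,64.6,0,-0.6,-0.9,1],[0,-6.1,64.6,0,-0.6,-0.9,1],[0,-6.1,64.6,0,-0.6,-0.9,1],[0,-6.1,64.6,0,-0.6,-0.9,1],[0,-6.1,64.6,0,-0.6,-0.9,1]]'
python3 - <<'E'
from h import *
plan([.4385,-.2548,.22],90)
E
```

```text
clock: 9.83
tool_pos: [0.4501, -0.1099, 0.2688]
tcp_rot: [1.199, 1.211, -1.222]
contact_force: [1.0, 0.5, -1.8]
gripper_width: 0.0669
shift cm [ 5.01 -1.09 14.46] rot deg [-0.1  0.4  0.6] | t 9.83 q6 1.18 w 0.0669 F [ 1.   0.5 -1.8] tcp [ 0.4501 -0.1099  0.2688]
```

```bash
python3 -m pendant '[[1,-1.1,14.4,0,0.4,0.6,1],[2,-1.1,14.4,0,0.4,0.6,1],[4,-1.1,14.4,0,0.4,0.6,1],[5,-1.1,14.4,0,0.4,0.6,1],[5,-1.1,14.4,0,0.4,0.6,1],[5,-1.1,14.4,0,0.4,0.6,1],[5,-1.1,14.4,0,0.4,0.6,1]]'
python3 - <<'E'
from h import *
plan([.4385,-.2548,.18],90)
a,d=vision.camera("side"); P=depthpts("side",d); z=P[...,2]
# lid: top of tin
m=(P[...,2]>.16)&(P[...,2]<.19)&(abs(P[...,0]-.4385)<.05)&(abs(P[...,1]+.2548)<.05); print(m.sum())
cv2.imwrite("pics/s5.png",cv2.resize(a[230:430,240:500],None,fx=2.4,fy=2.4))
E
```

```text
clock: 10.42
tool_pos: [0.4391, -0.2521, 0.22]
tcp_rot: [1.21, 1.209, -1.211]
contact_force: [0.5, -0.1, -0.7]
gripper_width: 0.0668
shift cm [ 4.   -0.06  0.27] rot deg [-0.1  0.   0.1] | t 10.42 q6 0.9 w 0.0668 F [ 0.5 -0.1 -0.7] tcp [ 0.4391 -0.2521  0.22  ]
630
```

View pics/s5.png

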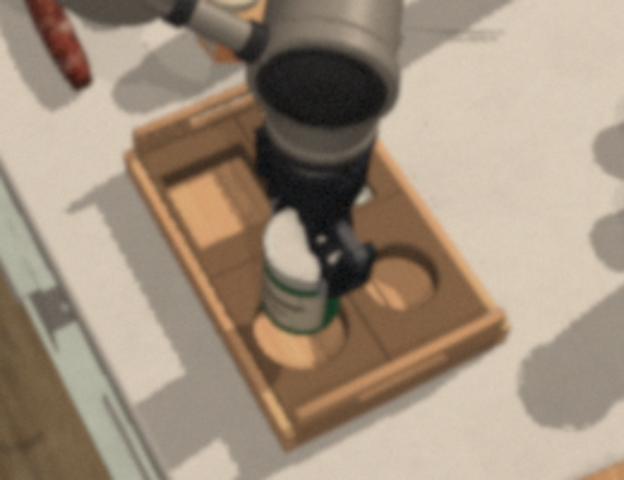

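The side crop shows the big tin upright in the jaws at (295,270), over the larger round opening at (300,335). Lowering it.

```bash
python3 -m pendant '[[0,0.1,0.3,0,0,0,1],[2,0.1,0.3,0,0,0,1],[3.5,0.1,0.3,0,0,0,1],[5,0.1,0.3,0,0,0,1],[6,0.1,0.3,0,0,0,1],[6.8,0.1,0.3,0,0,0,1],[6.8,0.1,0.3,0,0,0,1],[6.8,0.1,0.3,0,0,0,1]]'
python3 - <<'E'
from h import *
plan([.44,-.2548,.151],90)
E
```

```text
clock: 11.13
tool_pos: [0.4404, -0.2554, 0.1523]
tcp_rot: [1.209, 1.209, -1.211]
contact_force: [0.6, -0.6, -1.0]
gripper_width: 0.0669
shift cm [ 0.13 -0.04 -0.06] rot deg [-0.   0.   0.1] | t 11.13 q6 0.9 w 0.0669 F [ 0.6 -0.6 -1. ] tcp [ 0.4404 -0.2554  0.1523]
```

```bash
python3 -m pendant '[[0.2,0,0,0,0,0,0.2],[0.2,0,0,0,0,0,0],[0.2,0,0,0,0,0,0],[0.2,0,0,0,0,0,0],[-1.5,0,0,0,0,0,0],[-4,0,0,0,0,0,0],[-8,0,0,0,0,0,0],[-8,0,0,0,0,0,0]]'
python3 - <<'E'
from h import *
plan([.522,.2855,.22],90)
E
```

```text
clock: 11.8
tool_pos: [0.4425, -0.2572, 0.2387]
tcp_rot: [1.208, 1.197, -1.208]
contact_force: [0.8, -2.6, 1.3]
gripper_width: 0.085
shift cm [  1.5    7.88 -54.29] rot deg [-0.1  0.5 -0.5] | t 11.8 q6 0.9 w 0.085 F [ 0.8 -2.6  1.3] tcp [ 0.4425 -0.2572  0.2387]
```

```bash
python3 -m pendant '[[1.5,7.9,-54.3,0,0.5,-0.5,0],[1.5,7.9,-54.3,0,0.5,-0.5,0],[1.5,7.9,-54.3,0,0.5,-0.5,0],[1.5,7.9,-54.3,0,0.5,-0.5,0],[1.5,7.9,-54.3,0,0.5,-0.5,0],[1.5,7.9,-54.3,0,0.5,-0.5,0],[1.5,7.9,-54.3,0,0.5,-0.5,0],[1.5,7.9,-54.3,0,0.5,-0.5,0],[1.5,7.9,-54.3,0,0.5,-0.5,0],[1.5,7.9,-54.3,0,0.5,-0.5,0],[1.5,7.9,-54.3,0,0.5,-0.5,0],[1.5,7.9,-54.3,0,0.5,-0.5,0]]'
python3 - <<'E'
from h import *
plan([.522,.2855,.16],90)
a,d=vision.camera("top"); P=depthpts("top",d); z=P[...,2]
V,U=np.mgrid[0:480,0:640]
m=(z>.09-.004)&(z<.125)&(abs(P[...,0]-.44)<.06)&(abs(P[...,1]+.255)<.06)
print("big lid",m.sum(),np.median(z[m]),cast("top",[(U[m].mean(),V[m].mean())],.108),np.ptp(P[m],0))
# tilt: plane fit
q=P[m&(z>np.median(z[m])-.006)]; A=np.c_[q[:,:2],np.ones(len(q))]; print("slope",np.linalg.lstsq(A,q[:,2],rcond=None)[0][:2])
E
```

```text
clock: 12.8
tool_pos: [0.5127, 0.2413, 0.2183]
tcp_rot: [1.212, 1.221, -1.212]
contact_force: [1.5, -0.0, 0.5]
gripper_width: 0.0852
shift cm [ 5.86  0.97 -4.38] rot deg [-0.1 -0.5  0.5] | t 12.8 q6 1.87 w 0.0852 F [ 1.5 -0.   0.5] tcp [0.5127 0.2413 0.2183]
big lid 733 0.10707769537934442 [[ 0.43804816 -0.25586135  0.108     ]] [0.06765505 0.07074029 0.02914897]
slope [-0.00500116  0.00441684]
```

Big tin is seated: lid at z 0.107, level, centre within 2 mm. Now the slim tin.

```bash
python3 -m pendant '[[1,1,-4.4,0,-0.5,0.5,0],[1,1,-4.4,0,-0.5,0.5,0],[3,1,-4.4,0,-0.5,0.5,0],[3,1,-4.4,0,-0.5,0.5,0]]'
python3 - <<'E'
from h import *
plan([.522,.2855,.125],90)
E
```

```text
clock: 13.18
tool_pos: [0.5211, 0.2834, 0.1853]
tcp_rot: [1.205, 1.212, -1.214]
contact_force: [-1.1, -0.7, -0.4]
gripper_width: 0.0855
shift cm [ 6.03  0.13 -0.22] rot deg [0.  0.1 0.3] | t 13.18 q6 1.94 w 0.0855 F [-1.1 -0.7 -0.4] tcp [0.5211 0.2834 0.1853]
```

```bash
python3 -m pendant '[[1,0.1,-0.2,0,0,0.2,0],[3,0.1,-0.2,0,0,0.2,0],[5,0.1,-0.2,0,0,0.2,0],[6.2,0.1,-0.2,0,0,0.2,0],[6.2,0.1,-0.2,0,0,0.2,0],[6.2,0.1,-0.2,0,0,0.2,0.3],[6.2,0.1,-0.2,0,0,0.2,1],[6.2,0.1,-0.2,0,0,0.2,1],[6.2,0.1,-0.2,0,0,0.2,1],[6.2,0.1,-0.2,0,0,0.2,1],[6.2,0.1,-0.2,0,0,0.2,1]]'
python3 - <<'E'
from h import *
plan([.522,.2855,.26],90)
E
```

```text
clock: 14.1
tool_pos: [0.5243, 0.2854, 0.128]
tcp_rot: [1.213, 1.205, -1.206]
contact_force: [-0.1, -1.0, 6.4]
gripper_width: 0.0529
shift cm [-1.32e+01 -1.50e-01 -1.00e-02] rot deg [-0.1 -0.  -0.3] | t 14.1 q6 1.94 w 0.0529 F [-0.1 -1.   6.4] tcp [0.5243 0.2854 0.128 ]
```

```bash
python3 -m pendant '[[-3,0,0,0,0,0,1],[-6,0,0,0,0,0,1],[-9,0,0,0,0,0,1],[-12,0,0,0,0,0,1],[-12,0,0,0,0,0,1]]'
python3 - <<'E'
from h import *
plan([.543,-.2568,.25],90)
E
```

```text
clock: 14.52
tool_pos: [0.5252, 0.2862, 0.2533]
tcp_rot: [1.219, 1.201, -1.198]
contact_force: [1.2, 0.2, -0.5]
gripper_width: 0.0524
shift cm [ 0.15  1.84 54.3 ] rot deg [-0.1 -0.2 -0.8] | t 14.52 q6 1.94 w 0.0524 F [ 1.2  0.2 -0.5] tcp [0.5252 0.2862 0.2533]
```

```bash
python3 -m pendant '[[0,1.8,54.3,0,-0.2,-0.8,1],[0,1.8,54.3,0,-0.2,-0.8,1],[0,1.8,54.3,0,-0.2,-0.8,1],[0,1.8,54.3,0,-0.2,-0.8,1],[0,1.8,54.3,0,-0.2,-0.8,1],[0,1.8,54.3,0,-0.2,-0.8,1],[0,1.8,54.3,0,-0.2,-0.8,1],[0,1.8,54.3,0,-0.2,-0.8,1],[0,1.8,54.3,0,-0.2,-0.8,1],[0,1.8,54.3,0,-0.2,-0.8,1],[0,1.8,54.3,0,-0.2,-0.8,1],[0,1.8,54.3,0,-0.2,-0.8,1]]'
python3 - <<'E'
from h import *
plan([.543,-.2568,.21],90)
E
```

```text
clock: 15.52
tool_pos: [0.5386, -0.2165, 0.2466]
tcp_rot: [1.202, 1.214, -1.22]
contact_force: [1.3, 1.2, -0.7]
gripper_width: 0.0528
shift cm [3.67 0.48 4.02] rot deg [-0.1  0.2  0.6] | t 15.52 q6 1.07 w 0.0528 F [ 1.3  1.2 -0.7] tcp [ 0.5386 -0.2165  0.2466]
```

```bash
python3 -m pendant '[[0,0.5,4,0,0.2,0.6,1],[2,0.5,4,0,0.2,0.6,1],[3.6,0.5,4,0,0.2,0.6,1],[3.6,0.5,4,0,0.2,0.6,1],[3.6,0.5,4,0,0.2,0.6,1]]'
python3 - <<'E'
from h import *
plan([.543,-.2568,.138],90)
E
```

```text
clock: 15.93
tool_pos: [0.5432, -0.2544, 0.2099]
tcp_rot: [1.209, 1.211, -1.212]
contact_force: [-0.2, -0.4, -1.1]
gripper_width: 0.0532
shift cm [7.19 0.   0.25] rot deg [-0.1 -0.   0.2] | t 15.93 q6 1.01 w 0.0532 F [-0.2 -0.4 -1.1] tcp [ 0.5432 -0.2544  0.2099]
```

```bash
python3 -m pendant '[[0,0,0.2,0,0,0.2,1],[2,0,0.2,0,0,0.2,1],[4,0,0.2,0,0,0.2,1],[5.5,0,0.2,0,0,0.2,1],[6.5,0,0.2,0,0,0.2,1],[7.2,0,0.2,0,0,0.2,1],[7.2,0,0.2,0,0,0.2,1],[7.2,0,0.2,0,0,0.2,1]]'
python3 - <<'E'
from h import *
plan([.543,-.2568,.137],90)
E
```

```text
clock: 16.6
tool_pos: [0.544, -0.2567, 0.1394]
tcp_rot: [1.21, 1.205, -1.208]
contact_force: [0.1, -0.3, -1.0]
gripper_width: 0.0528
shift cm [ 0.24 -0.1   0.01] rot deg [-0.   0.1 -0.2] | t 16.6 q6 1.0 w 0.0528 F [ 0.1 -0.3 -1. ] tcp [ 0.544  -0.2567  0.1394]
```

```bash
python3 -m pendant '[[0.2,-0.1,0,0,0,0,1],[0.3,-0.1,0,0,0,0,1],[0.3,-0.1,0,0,0,0,0.4],[0.3,-0.1,0,0,0,0,0],[0.3,-0.1,0,0,0,0,0],[0.3,-0.1,0,0,0,0,0],[-1.5,-0.1,0,0,0,0,0],[-4,-0.1,0,0,0,0,0],[-8,-0.1,0,0,0,0,0],[-8,-0.1,0,0,0,0,0]]'
python3 - <<'E'
from h import *
plan([.5523,.0712,.19],90)
E
```

```text
clock: 17.43
tool_pos: [0.5449, -0.2581, 0.2262]
tcp_rot: [1.211, 1.194, -1.204]
contact_force: [1.1, -0.5, 0.6]
gripper_width: 0.0854
shift cm [  3.38   0.66 -32.96] rot deg [-0.1  0.4 -0.7] | t 17.43 q6 1.0 w 0.0854 F [ 1.1 -0.5  0.6] tcp [ 0.5449 -0.2581  0.2262]
```

```bash
python3 -m pendant '[[1,0.7,-33,0,0.4,-0.7,0],[3.4,0.7,-33,0,0.4,-0.7,0],[3.4,0.7,-33,0,0.4,-0.7,0],[3.4,0.7,-33,0,0.4,-0.7,0],[3.4,0.7,-33,0,0.4,-0.7,0],[3.4,0.7,-33,0,0.4,-0.7,0],[3.4,0.7,-33,0,0.4,-0.7,0],[3.4,0.7,-33,0,0.4,-0.7,0],[3.4,0.7,-33,0,0.4,-0.7,0],[3.4,0.7,-33,0,0.4,-0.7,0],[3.4,0.7,-33,0,0.4,-0.7,0]]'
python3 - <<'E'
from h import *
plan([.5523,.0712,.131],90)
a,d=vision.camera("top"); P=depthpts("top",d); z=P[...,2]
V,U=np.mgrid[0:480,0:640]
m=(z>.08)&(z<.1)&(abs(P[...,0]-.541)<.045)&(abs(P[...,1]+.257)<.045)
print("slim lid",m.sum(),np.median(z[m]),cast("top",[(U[m].mean(),V[m].mean())],.093),np.ptp(P[m],0))
E
```

```text
clock: 18.35
tool_pos: [0.55, 0.0732, 0.1846]
tcp_rot: [1.209, 1.22, -1.213]
contact_force: [0.0, -0.8, 0.1]
gripper_width: 0.0853
shift cm [5.36 0.28 0.23] rot deg [-0.  -0.3  0.5] | t 18.35 q6 1.56 w 0.0853 F [ 0.  -0.8  0.1] tcp [0.55   0.0732 0.1846]
slim lid 439 0.09246406497673587 [[ 0.5400489  -0.25508294  0.093     ]] [0.05366143 0.05408112 0.01958645]
```

Slim tin is seated (lid z 0.0925, centre within 2 mm). For the jar, I'll keep the fingertips above its shoulder, with the TCP near 0.145.

```bash
python3 -m pendant '[[1,0.2,0.1,0,-0.3,0.4,0],[3,0.2,0.1,0,-0.3,0.4,0],[4.1,0.2,0.1,0,-0.3,0.4,0],[4.1,0.2,0.1,0,-0.3,0.4,0],[4.1,0.2,0.1,0,-0.3,0.4,0],[4.1,0.2,0.1,0,-0.3,0.4,0.3],[4.1,0.2,0.1,0,-0.3,0.4,1],[4.1,0.2,0.1,0,-0.3,0.4,1],[4.1,0.2,0.1,0,-0.3,0.4,1],[4.1,0.2,0.1,0,-0.3,0.4,1],[4.1,0.2,0.1,0,-0.3,0.4,1]]'
python3 - <<'E'
from h import *
plan([.5523,.0712,.145],90)
E
```

```text
clock: 19.32
tool_pos: [0.552, 0.0727, 0.1448]
tcp_rot: [1.21, 1.21, -1.21]
contact_force: [-0.2, 0.2, 5.8]
gripper_width: 0.056
shift cm [-0.02  0.03  0.15] rot deg [-0. -0.  0.] | t 19.32 q6 1.56 w 0.056 F [-0.2  0.2  5.8] tcp [0.552  0.0727 0.1448]
```

```bash
python3 -m pendant '[[-1,0,0,0,0,0,1],[-2.5,0,0,0,0,0,1],[-5,0,0,0,0,0,1],[-8,0,0,0,0,0,1],[-11,0,0,0,0,0,1],[-11,0,0,0,0,0,1],[-11,0,0,0,0,0,1]]'
python3 - <<'E'
from h import *
plan([.4415,-.1065,.25],90)
E
```

```text
clock: 19.9
tool_pos: [0.5521, 0.0726, 0.2551]
tcp_rot: [1.211, 1.209, -1.209]
contact_force: [-0.4, -0.6, -4.9]
gripper_width: 0.0552
shift cm [  0.49 -11.04  17.92] rot deg [-0.1 -0.1 -0. ] | t 19.9 q6 1.56 w 0.0552 F [-0.4 -0.6 -4.9] tcp [0.5521 0.0726 0.2551]
```

```bash
python3 -m pendant '[[0.2,-3,5,0,0,0,1],[0.4,-6,9,0,0,0,1],[0.4,-8,13,0,0,0,1],[0.4,-11,17.9,0,0,0,1],[0.4,-11,17.9,0,0,0,1],[0.4,-11,17.9,0,0,0,1],[2,-11,17.9,0,0,0,1],[4,-11,17.9,0,0,0,1],[4,-11,17.9,0,0,0,1],[4,-11,17.9,0,0,0,1]]'
python3 - <<'E'
from h import *
plan([.4415,-.1065,.154],90)
a,d=vision.camera("side"); cv2.imwrite("pics/s6.png",cv2.resize(a[210:430,240:480],None,fx=2.4,fy=2.4))
E
```

```text
clock: 20.73
tool_pos: [0.4403, -0.1058, 0.212]
tcp_rot: [1.209, 1.217, -1.214]
contact_force: [0.0, 0.5, -3.2]
gripper_width: 0.055
shift cm [5.8  0.17 0.09] rot deg [-0.1 -0.2  0.4] | t 20.73 q6 1.17 w 0.055 F [ 0.   0.5 -3.2] tcp [ 0.4403 -0.1058  0.212 ]
```

View pics/s6.png

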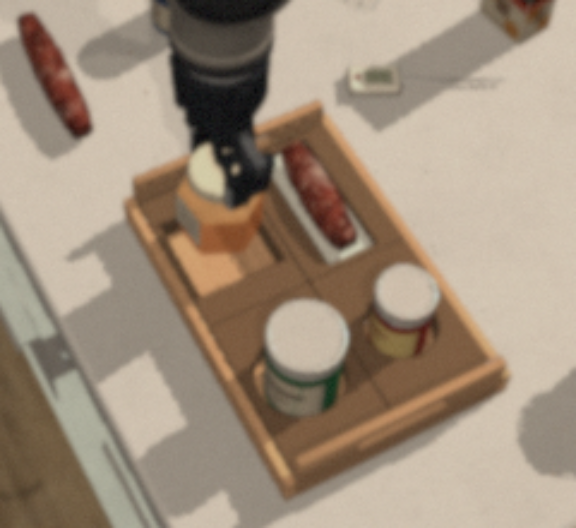

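The jar is upright over the square opening (220,230), and the two tins (305,355), (403,310) and the salami (318,195) are seated. Lowering it.

```bash
python3 -m pendant '[[0,0.1,0.1,0,-0.2,0.3,1],[2,0.1,0.1,0,-0.2,0.3,1],[3.5,0.1,0.1,0,-0.2,0.3,1],[4.7,0.1,0.1,0,-0.2,0.3,1],[5.7,0.1,0.1,0,-0.2,0.3,1],[5.7,0.1,0.1,0,-0.2,0.3,1],[5.7,0.1,0.1,0,-0.2,0.3,1]]'
python3 - <<'E'
from h import *
plan([.4415,-.1065,.153],90)
E
```

```text
clock: 21.37
tool_pos: [0.4426, -0.1072, 0.157]
tcp_rot: [1.209, 1.205, -1.209]
contact_force: [-0.2, -0.2, -3.8]
gripper_width: 0.0557
shift cm [ 0.4  -0.11 -0.07] rot deg [-0.   0.1 -0.2] | t 21.37 q6 1.17 w 0.0557 F [-0.2 -0.2 -3.8] tcp [ 0.4426 -0.1072  0.157 ]
```

```bash
python3 -m pendant '[[0.2,-0.1,0,0,0,0,1],[0.4,-0.1,0,0,0,0,1],[0.4,-0.1,0,0,0,0,1],[0.5,-0.1,0,0,0,0,1],[0.5,-0.1,0,0,0,0,0.4],[0.5,-0.1,0,0,0,0,0],[0.5,-0.1,0,0,0,0,0],[0.5,-0.1,0,0,0,0,0],[-2,-0.1,0,0,0,0,0],[-5,-0.1,0,0,0,0,0],[-9,-0.1,0,0,0,0,0],[-12,-0.1,0,0,0,0,0]]'
python3 -m pendant '[[-1,0,-4,0,0,0,0],[-1,0,-8,0,0,0,0],[-1,0,-12,0,0,0,0],[-1,0,-16,0,0,0,0],[-1,0,-20,0,0,0,0],[-1,0,-24,0,0,0,0],[-1,0,-28,0,0,0,0],[-1,0,-32,0,0,0,0],[-1,0,-32,0,0,0,0],[-1,0,-32,0,0,0,0]]'
python3 - <<'E'
from h import *
salami()
a,d=vision.camera("top"); P=depthpts("top",d); z=P[...,2]; V,U=np.mgrid[0:480,0:640]
for n,h,(x,y) in [("big",.108,(.4385,-.2548)),("slim",.093,(.541,-.2568)),("jar",.099,(.4415,-.1065))]:
    m=(z>h-.007)&(z<h+.01)&(abs(P[...,0]-x)<.045)&(abs(P[...,1]-y)<.045); q=P[m]
    print(n,m.sum(),np.median(z[m]).round(4),cast("top",[(U[m].mean(),V[m].mean())],h)[0].round(4),np.ptp(q,0).round(3),"slope",np.linalg.lstsq(np.c_[q[:,:2],np.ones(len(q))],q[:,2],rcond=None)[0][:2].round(3))
cv2.imwrite("pics/t9.png",cv2.resize(a[160:310,160:510],None,fx=2.2,fy=2.2)); plan([.44,.2,.26],90)
E
```

```text
clock: 22.37
tool_pos: [0.4411, -0.1071, 0.279]
tcp_rot: [1.21, 1.204, -1.209]
contact_force: [1.4, -0.6, 0.1]
gripper_width: 0.0852
clock: 23.2
tool_pos: [0.4409, 0.2149, 0.2855]
tcp_rot: [1.206, 1.207, -1.206]
contact_force: [0.0, -0.6, -0.2]
gripper_width: 0.085
((544.1761474609375, -110.69135284423828), (117.47074127197266, 35.76129150390625), 86.71812438964844)
-0.17 zmax 0.0627 x 0.5383
-0.15 zmax 0.0653 x 0.5376
-0.13 zmax 0.066 x 0.5413
-0.11 zmax 0.0659 x 0.5407
-0.09 zmax 0.0654 x 0.5433
-0.07 zmax 0.0626 x 0.5451
-0.05 zmax 0.0427 x 0.5229
big 695 0.1072 [ 0.4387 -0.2569  0.108 ] [0.068 0.071 0.016] slope [-0.001  0.004]
slim 426 0.0925 [ 0.5403 -0.2555  0.093 ] [0.054 0.055 0.014] slope [-0.006 -0.   ]
jar 496 0.0993 [ 0.4434 -0.1089  0.099 ] [0.057 0.056 0.015] slope [0.008 0.003]
shift cm [ 2.56 -0.13  1.26] rot deg [-0.   0.2 -0.1] | t 23.3 q6 1.87 w 0.0855 F [ 0.1 -1.4  0.8] tcp [0.4412 0.2127 0.2856]
```

View pics/t9.png

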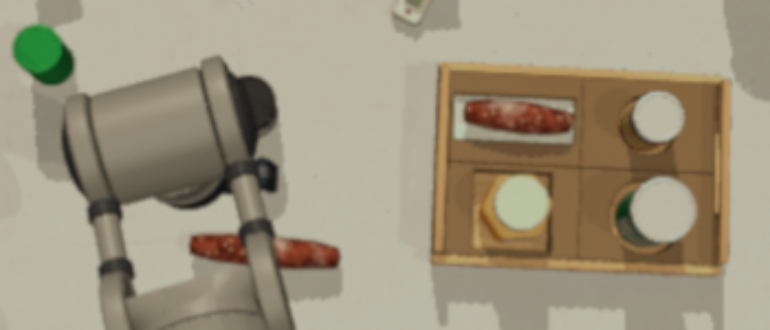

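The picture shows all four goods in their openings: salami (517,117), slim tin (655,117), jar (518,205) and big tin (660,210). The long salami (265,250) is in place and the gripper is well clear, so I'm handing in.

```bash
python3 -c "
from station import arm
print(arm.close_job())"
```

```text
the job is handed in; nothing more can be done
None
```

The crate is made up and the job is handed in, at about 23 s on the robot's clock. The honey jar, biggest tin, slimmest tin and shorter salami are each in their own opening and released. No verdict was reported; these are my own last checks from the top camera.

| Item | Off centre | Top height, measured / expected | Attitude |
|---|---|---|---|
| Honey jar | about 3 mm | 99.3 / 99 mm | within 0.01 rad of vertical |
| Biggest tin | about 2 mm | 107.2 / 108 mm | within 0.01 rad of vertical |
| Slimmest tin | about 1.5 mm | 92.5 / 93 mm | within 0.01 rad of vertical |
| Shorter salami | about 2.5 mm | 63–66 / 63.5 mm | about 2° off its trough |

- **Disagreement on the square opening:** my two measurements of the jar's opening differed by about 5 mm. I used a value checked against the crate's overall outline instead.
- **Salami check:** the first mask I used came out fragmented, so I replaced it. The better one gave the same result twice.
- **Left alone:** the longer salami looks undisturbed in the last picture. The dark-lidded tin was hidden by the arm in that picture. No unexpected contact force showed at the end of any move, but I did not measure its final position.

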